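# Push a row of candle packs home against the stop and close the keeper

## Task

Push the row of three flat packs along the packing guide, all together, until the front pack sits against the end stop with no gaps in the row. Then push the keeper slide on the near side of the guide all the way in, so that its bar lies behind the last pack. Only push with the fingers: lift nothing, and leave everything else on the table where it is.

Things in the scene. Friction and masses are not known exactly. Their poses are not given: they have to be found in the camera images.
- guide: packing guide fixed to the table: plywood base 145 x 365 x 8 mm (y -195 to +170), two aluminium rails 9 mm high form a channel along y, 119 mm wide, floor 8 mm above the table; end stop (30 mm high) at the +y end, -y end open. Origin: on the table on the channel's middle line; y along the channel to the stop (robot's left), x across it, away from the robot. Position and yaw vary.
- stop_face (a point): point on the channel floor at the middle of the end stop's inner face; the row is home when the front pack's leading side (37 mm ahead of its origin) touches it, which puts the last pack's rear side 222 mm before it
- pack_a: front pack of the row, nearest the stop: flat blue cardboard candle pack, 116 mm across the channel (guide x) x 74 mm along it (guide y) x 21 mm tall, about 45 g. Origin: centre of its underside; z up, its x across the channel, its y along the row. It slides freely on the channel floor.
- pack_b: middle pack of the row, like pack_a, touching it within about 1.5 mm
- pack_c: last pack of the row, like pack_a, touching pack_b within about 1.5 mm; its rear side (37 mm behind its origin, towards guide -y) is free to push. At the start the row stands 60 to 100 mm short of the stop
- keeper (a joint): keeper slide on the guide's near (-x) side: 0 drawn out, 0.032 m fully in; moves along guide +x, 1.5 N friction, stays where left. Flat steel bar at guide y -97 to -77 mm, 18 to 27 mm above the table; passes over the near rail, ends 2.5 mm outside the channel when out, 29 mm inside when in. A pack in its way blocks it; with the row home it clears the last pack by 5 mm.
- keeper_pad (a point): centre of the outer (-x) face of the keeper's upright steel push plate (40 mm wide in guide y, 8 mm thick, from 18 to 60 mm above the table; this point is 44 mm above the table). It moves with the slide; push it towards guide +x
- spare_pack: another flat blue pack like those in the row (113 x 73 x 21 mm), lying on the table by itself to the right of the guide; bystander
- marker: marker pen, 135 mm long, lying on the table before the guide; bystander
- stapler: stapler, 93 x 21 x 27 mm, lying on the table in front and to the right; bystander
- sticks: bundle of short wooden sticks, 56 x 88 x 14 mm, lying on the table to the left of the guide's end stop; bystander

How it is judged:
On the way, in this order (a step that is already met when the one before it is completed fails the run):
1. the three packs stand as one row against the end stop, the keeper still drawn out (y of pack_a in the frame of guide above 0.107 m and x of pack_a in the frame of guide between -0.006 and 0.006 m and angle between each of pack_a, pack_b, pack_c's own z axis and vertical below 0.06 rad and z of each of pack_a, pack_b, pack_c in the frame of guide below 0.012 m and y of pack_b in the frame of guide above 0.033 m and x of pack_b in the frame of guide between -0.006 and 0.006 m and y of pack_c in the frame of guide above -0.041 m and x of pack_c in the frame of guide between -0.006 and 0.006 m and value of joint keeper below 0.008 m), for 0.2 s.
2. the keeper slide is in, behind the last pack (y of pack_a in the frame of guide above 0.107 m and x of pack_a in the frame of guide between -0.006 and 0.006 m and angle between each of pack_a, pack_b, pack_c's own z axis and vertical below 0.06 rad and z of each of pack_a, pack_b, pack_c in the frame of guide below 0.012 m and y of pack_b in the frame of guide above 0.033 m and x of pack_b in the frame of guide between -0.006 and 0.006 m and y of pack_c in the frame of guide above -0.041 m and x of pack_c in the frame of guide between -0.006 and 0.006 m and value of joint keeper above 0.028 m), for 0.2 s.
At the end, for the whole second after the job is handed in: each of the three packs is at most 6 mm short of its place in a closed row against the stop, flat in the channel (within 6 mm of its middle line) and at rest, and the keeper slide is in to at least 28 of its 32 mm (all of step 2 and linear speed of each of pack_a, pack_b, pack_c below 0.01 m/s); the robot touches nothing.
It fails at once if a pack of the row was lifted or tipped (z of any of pack_a, pack_b, pack_c in the frame of guide above 0.022 m or angle between any of pack_a, pack_b, pack_c's own z axis and vertical above 0.25 rad).
It fails at once if a bystander was moved (distance of any of spare_pack, marker, stapler, sticks from where it was at the start of the episode above 0.02 m).
It also fails if it takes over 42 s, if anything falls off the work surface, if the arm or the gripper's body presses on something with over 40 N, if the wrist force passes 120 N, or if a joint passes its speed limit or range.

## Robot

A 7-joint arm with a two-finger parallel gripper is mounted at the origin on a cart in front of the work surface, level with it; the furniture and walls round the work are solid. World frame = base frame: x ahead of the robot, y to its left, z up, the work surface at z = 0. Lengths are in m, angles in rad, forces in N, time in s.
With the tool pointing down it reaches from about 0.4 to 0.85 m from the base axis. Payload 4.5 kg.
Tool frame: the origin (TCP) lies between the finger pads; the fingertips stand 25 mm ahead of it and the grasp point (between the pads) lies 6 mm ahead of it (r.tips_ahead is the distance from the TCP to the fingertips, in m); z points along the fingers, y is the direction in which the jaws open and shut (so a half turn about z gives the same grasp; the last joint's range is limited). The gripper opens to 88 mm and grips with 3 to 60 N. Pads are 18 mm wide; open, the fingers measure 123 mm over their backs; the gripper's body (75 mm by 187 mm) begins 45 mm behind the grasp point.
Start: joints at [1.32, 0.689, -0.195, 1.565, 0.157, 0.902, -0.215], TCP at [0.176, -0.6, 0.264] pointing down, gripper open.
Joint ranges: [-3.01, 3.01], [-0.46, 2.08], [-1.47, 1.51], [0.13, 2.56], [-1, 4.14], [0.04, 2.09], [-2.66, 2.66]. Speed limits (rad/s): [2.57, 2.57, 3.14, 3.14, 3.14, 3.14, 3.14].

## Interface

Orientations are given as a unit quaternion [x, y, z, w].
In Python, from plant import r, imaging gives the robot as it stands.
- The arm moves only by the tool send_rows, never from a script. Its argument "moves" is one flat list of numbers, 6 for each row, row after row: the shift along the tool's x, y, z in m, then the turn, a rotation vector about the tool's x, y, z in degrees. A call has exactly 5 rows; each row is the pose to reach, as a shift and turn from the pose measured when the call began, along the tool's axes at that moment; what a row does not reach only later rows make up. A row lasts 1/12 s, in which the tool goes at most 41.7 mm and 7.16 degrees, less where a joint would pass 70% of its speed; a pose out of reach is approached as far as the arm can. A call with a gripper value outside its range is refused whole. "claw" is the closure, from -1 (fully open) to 1 (shut), so that 0 is half open, set as the call begins (left out, the last holds). The fingers move at their own pace and stop on an object; "grip_force" is the grip in N (left out, the last holds). Time passes only in rows, so rows that repeat a pose let the fingers close, or fill a call up. It gives the time, the measured TCP pose, the force and the opening at its end, in the units of the state.
- r.get_state(): the state, without advancing time (a new reading comes with each control period).
- imaging.snapshot(name): name is "scene" or "top" or "wrist"; returns a dict with "image" (384x512x3 uint8, red, green, blue), "depth" (384x512 float32, m along the optical axis (not along the pixel's ray), 0 where there is no reading), "mtx" (3x3 intrinsics, pixels), "rvec" (rotation vector, rad) and "tvec" (3), from world to camera coordinates, as OpenCV has them. Camera axes: x right, y down, z forward; pixel columns grow to the right and rows downward; lengths in m; the calibration is good to about 2 mm. A picture is of the moment at which its call begins.
- r.finish_job(): hands the job in, once; it reports no verdict.
Trained networks look in a picture, given as the dict that the camera call returned (one of the last four; its "shot" number tells which), for a name from the list of things; names that differ only in an ending like _2 or _b are one class to them, and where a whole thing is asked for, a point or a joint stands for the part that bears it (a point fixed in the world has none). Each returns a list of dicts, best first, with "score" (0 to 1); they miss things now and then, are a little off and sometimes report something else, mostly with a low value. They report only what shows in the picture. A call takes as long as a camera call.
- imaging.look_for(query, picture): "box" ([centre column, centre row, width, height] as shares, 0 to 1, of the picture: columns of its width, rows of its height, round what is visible of it).
- imaging.silhouettes(query, picture): "pixels" (384x512 bool, what is visible of it) and "box" ([centre column, centre row, width, height] as shares, 0 to 1, of the picture: columns of its width, rows of its height, round what is visible of it).
- imaging.pinpoint(query, picture): "point" ([column, row] as shares, 0 to 1, of the picture: columns of its width, rows of its height: a listed point, or the origin of a listed thing).
The state is a dict: "clock": time; "q": joint angles; "qd": joint speeds; "joint_torque": joint torques, N m; "tool_pos": TCP position; "eef_rot": TCP orientation; "contact_force": force on the tool from outside, world axes, zero at the start; "moment": the same for the moment, N m; "opening": opening from 0.0 (shut) to 1.0 (fully open).
Only numpy, scipy, OpenCV 4.12 (cv2) and the standard library are available. Lean on these libraries where they do the work, as an engineer would, in place of code of your own. Each camera call takes 0.05 s, during which the arm holds its last target.

## Working session

There is one attempt and no reset: what is moved stays moved. The work goes in short steps, Python scripts to look and compute and a tool call to move; the robot and the scene stay as the last step left them, time stands still between calls to the robot, and variables do not carry over. Pictures are saved under pics/ and viewed, and the job is handed in when it is done.

Besides the shell and the picture viewer there is one more tool, called by a JSON object that holds its "api" and its "payload". send_rows: Moves the arm, as the interface text tells. Its arguments: {"type":"object","properties":{"moves":{"type":"array"},"claw":{"type":"number"},"grip_force":{"type":"number"}},"required":["moves"]}

```bash
ls; mkdir -p pics
cat > h.py <<'E'
import numpy as np, cv2
from plant import r, imaging
def cam(p):
    R,_=cv2.Rodrigues(np.array(p["rvec"],float)); return np.array(p["mtx"]),R,np.array(p["tvec"],float).ravel()
def world_depth(p):
    K,R,t=cam(p); d=p["depth"]; v,u=np.mgrid[:384,:512]
    c=np.stack([(u-K[0,2])/K[0,0]*d,(v-K[1,2])/K[1,1]*d,d],-1)
    return (c-t)@R
def at_z(p,u,v,z):
    K,R,t=cam(p); ray=R.T@np.array([(u-K[0,2])/K[0,0],(v-K[1,2])/K[1,1],1]); C=-R.T@t
    return C+ray*(z-C[2])/ray[2]
def proj(p,X):
    K,R,t=cam(p); c=R@np.asarray(X)+t; return (K@c)[:2]/c[2]
E
python3 - <<'E'
from h import *
s=r.get_state(); print(s["clock"],s["tool_pos"],s["eef_rot"],s["contact_force"],r.tips_ahead)
for n in ("top","scene"):
    p=imaging.snapshot(n); cv2.imwrite(f"pics/{n}0.png",p["image"][:,:,::-1])
    W=world_depth(p)
    print(n,"cam",(-cam(p)[1].T@cam(p)[2]).round(3))
    for q in ("guide","pack_a","keeper","spare_pack","marker","stapler","sticks"):
        for m in imaging.silhouettes(q,p)[:4]:
            pix=m["pixels"]&(p["depth"]>0); X=W[pix]
            print(q,round(m["score"],2),np.round(np.array(m["box"])*[512,384,512,384]),pix.sum(),np.median(X,0).round(3), X.min(0).round(3),X.max(0).round(3))
    for q in ("stop_face","keeper_pad","guide","pack_a"):
        for m in imaging.pinpoint(q,p)[:4]:
            u,v=np.array(m["point"])*[512,384]; z={"stop_face":.008,"keeper_pad":.044,"guide":0,"pack_a":.008}[q]
            print("pt",q,round(m["score"],2),u.round(1),v.round(1),at_z(p,u,v,z).round(4))
E
```

```text
pics
0.0 [ 0.17541371 -0.59926577  0.26291498] [ 9.89867862e-01  1.41988620e-01 -1.97623644e-04 -8.99465357e-04] [ 0.09154821 -0.65960582 -0.16929879] 0.025
top cam [ 0.383 -0.015  1.325]
guide 0.75 [245. 199. 130.  75.] 3529 [0.583 0.057 0.01 ] [ 0.485 -0.161 -0.002] [0.696 0.214 0.064]
guide 0.47 [256. 186.  26.  36.] 877 [ 0.609 -0.004  0.026] [ 0.557 -0.042  0.006] [0.666 0.032 0.037]
pack_a 0.8 [283. 187.  27.  40.] 937 [ 0.619 -0.078  0.027] [ 0.564 -0.116  0.005] [ 0.681 -0.04   0.038]
pack_a 0.75 [255. 188.  27.  36.] 893 [ 0.612 -0.003  0.027] [ 0.557 -0.042  0.006] [0.666 0.035 0.037]
pack_a 0.67 [227. 189.  26.  38.] 937 [0.603 0.071 0.026] [0.549 0.032 0.007] [0.658 0.11  0.036]
spare_pack 0.74 [378. 163.  31.  44.] 906 [ 0.705 -0.361  0.017] [ 0.648 -0.406 -0.004] [ 0.761 -0.318  0.027]
marker 0.69 [202. 261.  49.  12.] 201 [0.408 0.129 0.014] [0.392 0.073 0.004] [0.426 0.206 0.02 ]
stapler 0.81 [341. 266.   5.  29.] 215 [ 0.398 -0.256  0.021] [ 0.357 -0.268 -0.004] [ 0.44  -0.247  0.029]
sticks 0.93 [144. 153.  25.  18.] 364 [0.717 0.325 0.01 ] [ 0.692  0.29  -0.005] [0
[... 1122 characters left out ...]
 -0.004] [ 0.775 -0.316  0.025]
marker 0.8 [262. 256.  19.  39.] 160 [0.404 0.163 0.015] [0.392 0.084 0.009] [0.42  0.205 0.019]
stapler 0.79 [334. 175.  28.  11.] 184 [ 0.397 -0.254  0.018] [ 0.353 -0.267 -0.001] [ 0.441 -0.245  0.028]
sticks 0.44 [140. 247.   7.  15.] 57 [0.711 0.3   0.011] [ 0.7    0.289 -0.   ] [0.733 0.312 0.017]
pt stop_face 0.78 196.8 237.5 [0.6027 0.1884 0.008 ]
pt keeper_pad 0.51 277.4 188.9 [ 0.4969 -0.0702  0.044 ]
pt guide 0.63 225.1 205.1 [0.6151 0.0397 0.    ]
pt pack_a 0.86 234.1 188.8 [ 0.6284 -0.0268  0.008 ]
pt pack_a 0.76 223.7 210.2 [0.6014 0.0644 0.008 ]
pt pack_a 0.64 247.8 179.2 [ 0.617  -0.0875  0.008 ]
pt pack_a 0.6 129.9 249.4 [0.728  0.3204 0.008 ]
```

Run:
```python
from h import *
p=imaging.snapshot("top"); W=world_depth(p); im=p["image"]
cv2.imwrite("pics/top1.png",cv2.resize(im[130:290,130:410],None,fx=2.8,fy=2.8,interpolation=cv2.INTER_CUBIC)[:,:,::-1])
ms=[m for m in imaging.silhouettes("pack_a",p) if m["score"]>.6]
allX=[]
for m in ms:
    k=m["pixels"]&(abs(W[...,2]-.029)<.007)
    X=W[k][:,:2]; rc=cv2.minAreaRect((X*1000).astype(np.float32)); print("pack",rc,X.mean(0).round(4)); 
    if X[:,0].mean()<.66: allX.append(X)
A=np.vstack(allX); rc=cv2.minAreaRect((A*1000).astype(np.float32)); print("row",rc)
s=W[...,2]; 
# stop: high z region at y .17-.23
k=(W[...,2]>.022)&(W[...,2]<.045)&(W[...,1]>.14)&(W[...,1]<.26)&(W[...,0]>.5)&(W[...,0]<.7)
X=W[k]; print("stop",len(X),cv2.minAreaRect((X[:,:2]*1000).astype(np.float32)),np.median(X[:,2]))
k=(W[...,2]>.045)&(W[...,2]<.08)&(abs(W[...,1])<.15)&(W[...,0]>.44)&(W[...,0]<.56)
X=W[k]; print("pad",len(X),X[:,:2].min(0),X[:,:2].max(0),np.median(X,0)); 
if len(X): print(cv2.minAreaRect((X[:,:2]*1000).astype(np.float32)))
k=(W[...,2]>.005)&(W[...,2]<.03)&(W[...,1]>-.2)&(W[...,1]<.25)&(W[...,0]>.47)&(W[...,0]<.72)
X=W[k]; print("guide",cv2.minAreaRect((X[:,:2]*1000).astype(np.float32)))
p=imaging.snapshot("scene"); W=world_depth(p);im=p["image"]
cv2.imwrite("pics/scene1.png",cv2.resize(im[100:290,110:370],None,fx=3,fy=3,interpolation=cv2.INTER_CUBIC)[:,:,::-1])
k=(W[...,2]>.040)&(W[...,2]<.08)&(abs(W[...,1])<.15)&(W[...,0]>.44)&(W[...,0]<.56)
X=W[k]; print("pad",len(X),X[:,:2].min(0),X[:,:2].max(0),np.median(X,0))
k=(W[...,2]>.022)&(W[...,2]<.045)&(W[...,1]>.14)&(W[...,1]<.26)&(W[...,0]>.5)&(W[...,0]<.7)
X=W[k]; print("stop",len(X),cv2.minAreaRect((X[:,:2]*1000).astype(np.float32)),np.median(X[:,2]))
k=(abs(W[...,2]-.029)<.007)&(W[...,1]>-.15)&(W[...,1]<.135)&(W[...,0]>.545)&(W[...,0]<.7)
X=W[k];print("row",cv2.minAreaRect((X[:,:2]*1000).astype(np.float32)),X.mean(0))
```

```text
pack ((612.5939331054688, -4.337348937988281), (108.7963638305664, 71.05490112304688), 5.5705132484436035) [ 0.6125 -0.0045]
pack ((619.3406982421875, -78.21074676513672), (107.82823181152344, 71.60429382324219), 5.712117671966553) [ 0.6183 -0.0791]
row ((616.229736328125, -41.38597869873047), (108.76993560791016, 145.5780792236328), 5.608994007110596)
stop 228 ((594.67529296875, 180.12548828125), (58.72574996948242, 134.9931182861328), 84.69615173339844) 0.037428039953362774
pad 44 [ 0.49252135 -0.07894512] [ 0.50285591 -0.04294433] [ 0.49701631 -0.06216847  0.05863588]
((497.90093994140625, -60.95732116699219), (7.7849955558776855, 36.74320983886719), 6.991328716278076)
guide ((596.0623168945312, 25.47607421875), (447.05584716796875, 246.98509216308594), 89.97408294677734)
pad 55 [ 0.49325813 -0.08194858] [ 0.50372599 -0.03975197] [ 0.49675534 -0.05709324  0.05777183]
stop 304 ((587.5492553710938, 192.07351684570312), (137.59414672851562, 44.77701187133789), 22.26335906982422) 0.03689774738275994
row ((605.2057495117188, -3.733062744140625), (129.37908935546875, 223.6360321044922), 3.901978015899658) [0.61058503 0.00329752 0.02758353]
```

View pics/top1.png

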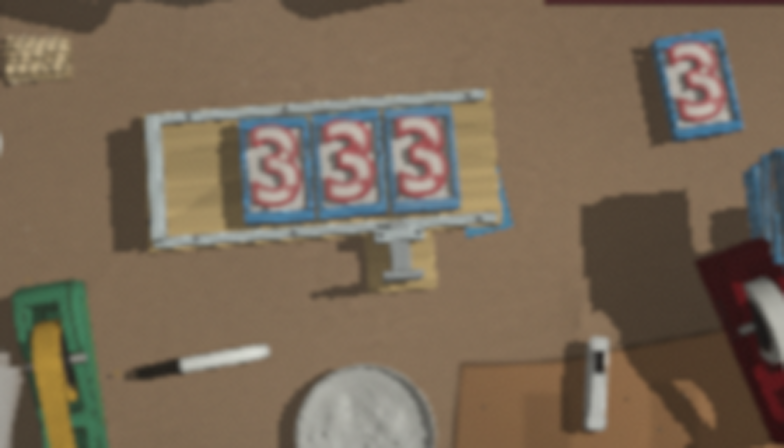

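View pics/scene1.png

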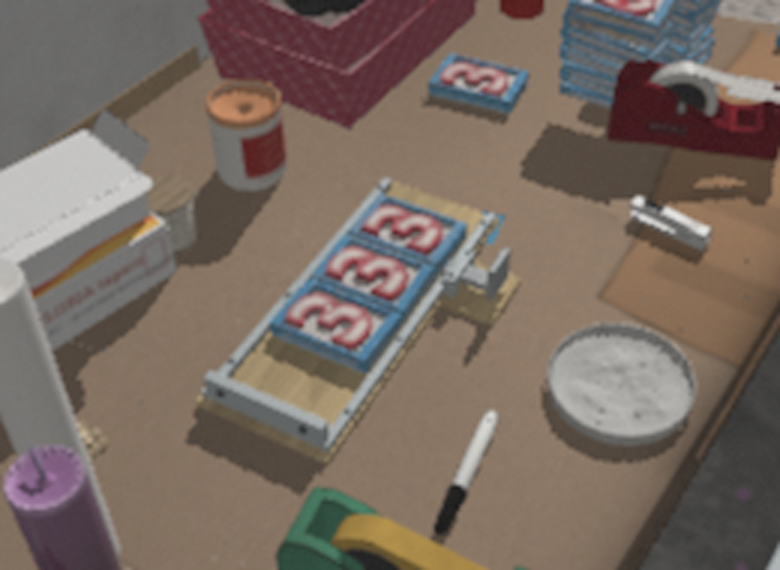

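```bash
cat >> h.py <<'E'
from scipy.spatial.transform import Rotation as Ro
YAW=0.099; ux=np.array([np.cos(YAW),np.sin(YAW),0]); uy=np.array([-np.sin(YAW),np.cos(YAW),0]); O=np.array([.6081,.0373,0])
def G(x,y,z): return O+x*ux+y*uy+[0,0,z]
def toG(P): d=np.asarray(P)-O; return np.array([d@ux,d@uy,d[2]])
def st():
    s=r.get_state(); print("t",round(s["clock"],2),"tcp",np.round(s["tool_pos"],4),"G",toG(s["tool_pos"]).round(4),"F",np.round(s["contact_force"],1),"open",round(s["opening"],2),"q",np.round(s["q"],2)); return s
def plan(target,xang=YAW+np.pi/2):
    s=st(); R=Ro.from_quat(s["eef_rot"])
    T=Ro.from_matrix(np.array([[np.cos(xang),np.sin(xang),0],[np.sin(xang),-np.cos(xang),0],[0,0,-1]]).T)
    d=R.inv().apply(np.asarray(target)-s["tool_pos"]); w=np.degrees((R.inv()*T).as_rotvec())
    print("full shift mm",(d*1000).round(1),"turn",w.round(2),"dist",round(np.linalg.norm(d)*1000,1))
E
python3 - <<'E'
from h import *
p=imaging.snapshot("top"); W=world_depth(p)
k=(W[...,2]>.05)
H=(k).astype(np.uint8); n,l,stt,c=cv2.connectedComponentsWithStats(H)
for i in range(1,n):
    if stt[i,4]>15:
        X=W[l==i]; print(stt[i,4],X.min(0).round(2),X.max(0).round(2))
for y in (-.194,-.154,-.08,.039,.0,.07,.150,.170): print(y,G(0,y,.029).round(3),proj(p,G(0,y,.029)).round(1))
# overlay of predicted guide
im=cv2.resize(p["image"][150:260,160:330],None,fx=4.5,fy=4.5,interpolation=cv2.INTER_CUBIC)[:,:,::-1].copy()
def poly(pts,c):
    q=np.array([(proj(p,G(*a))-[160,150]+.5)*4.5 for a in pts]).astype(np.int32); cv2.polylines(im,[q],True,c,1)
poly([(-.0725,-.195,.008),(.0725,-.195,.008),(.0725,.17,.008),(-.0725,.17,.008)],(0,255,0))
poly([(-.0595,.15,.03),(.0595,.15,.03),(.0595,.17,.03),(-.0595,.17,.03)],(0,0,255))
poly([(-.058,-.154,.029),(.058,-.154,.029),(.058,.07,.029),(-.058,.07,.029)],(255,0,255))
cv2.imwrite("pics/ov.png",im)
plan(G(0,-.225,.2))
E
```

```text
41527 [ 0.38 -0.75  0.05] [1.05 0.76 1.33]
836 [ 0.38 -0.15  0.05] [ 0.88 -0.01  1.33]
341 [ 0.38 -0.01  0.05] [0.87 0.73 1.33]
1214 [ 0.38 -0.01  0.05] [0.78 0.54 1.33]
2842 [ 0.38 -0.01  0.05] [0.73 0.62 1.33]
469 [ 0.38 -0.6   0.05] [ 0.8  -0.01  1.33]
2162 [ 0.38 -0.01  0.05] [0.58 0.64 1.33]
4631 [ 0.34 -0.6   0.05] [ 0.63 -0.01  1.33]
1577 [ 0.38 -0.01  0.05] [0.49 0.61 1.33]
43 [ 0.49 -0.08  0.05] [ 0.5  -0.04  0.07]
1250 [ 0.28 -0.01  0.05] [0.48 0.32 1.33]
367 [ 0.16 -0.55  0.3 ] [ 0.38 -0.01  1.33]
-0.194 [ 0.627 -0.156  0.029] [307.2 184.1]
-0.154 [ 0.623 -0.116  0.029] [293.3 185.1]
-0.08 [ 0.616 -0.042  0.029] [267.4 187. ]
0.039 [0.604 0.076 0.029] [225.9 189.9]
0.0 [0.608 0.037 0.029] [239.5 189. ]
0.07 [0.601 0.107 0.029] [215.  190.7]
0.15 [0.593 0.187 0.029] [187.1 192.7]
0.17 [0.591 0.206 0.029] [180.1 193.3]
t 1.4 tcp [ 0.1757 -0.5998  0.2637] G [-0.4933 -0.5913  0.2637] F [-0.5  0.9 -0.1] open 1.0 q [ 1.32  0.69 -0.19  1.57  0.16  0.9  -0.22]
full shift mm [ 552.5 -268.8   63.7] turn [  0.     0.   -79.35] dist 617.7
```

View pics/ov.png

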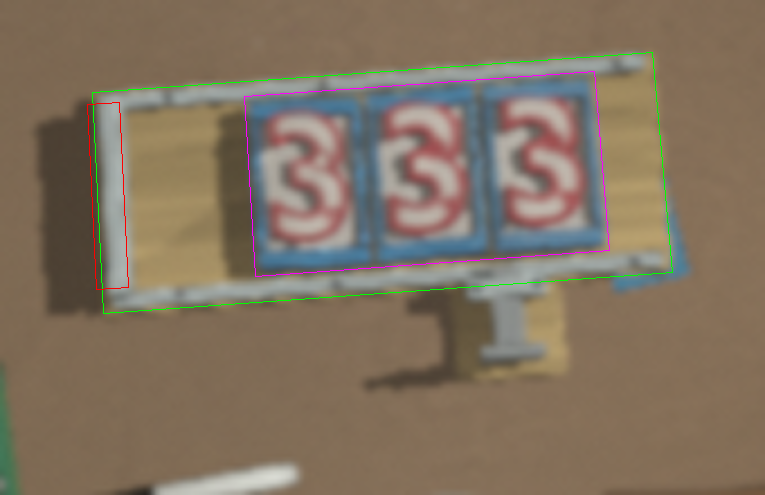

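Run:
```python
from h import *
p=imaging.snapshot("top"); W=world_depth(p)
k=(W[...,2]>.05)&(p["depth"]>0.2)
n,l,stt,c=cv2.connectedComponentsWithStats(k.astype(np.uint8))
for i in range(1,n):
    if stt[i,4]>15:
        X=W[l==i]; print(stt[i,4],X.min(0).round(2),X.max(0).round(2))
for x0 in np.arange(.2,.9,.1):
    print(x0.round(1),[ (lambda m: round(float(W[...,2][m].max()),2) if m.any() else None)((p["depth"]>.2)&(abs(W[...,0]-x0)<.05)&(abs(W[...,1]-y0)<.05)) for y0 in np.arange(-.7,.6,.1)])
```

```text
41322 [ 0.78 -0.75  0.05] [1.05 0.76 0.3 ]
835 [ 0.8  -0.15  0.05] [ 0.88 -0.04  0.11]
340 [0.81 0.68 0.05] [0.87 0.73 0.07]
1207 [0.73 0.49 0.05] [0.78 0.54 0.32]
2829 [0.6  0.36 0.05] [0.73 0.62 0.35]
470 [ 0.72 -0.6   0.05] [ 0.8  -0.52  0.1 ]
2152 [0.5  0.42 0.05] [0.58 0.64 0.36]
4605 [ 0.34 -0.6   0.05] [ 0.63 -0.36  0.14]
1573 [0.4  0.5  0.05] [0.49 0.61 0.26]
44 [ 0.49 -0.08  0.05] [ 0.5  -0.04  0.07]
1255 [0.28 0.23 0.05] [0.48 0.32 0.1 ]
367 [ 0.16 -0.55  0.3 ] [ 0.19 -0.5   0.35]
0.2 [-0.47, 0.32, 0.35, -0.74, -0.73, -0.01, -0.0, 0.0, -0.0, -0.01, -0.0, -0.73, -0.73]
0.3 [0.03, 0.01, 0.07, 0.08, 0.01, 0.01, 0.02, 0.02, 0.01, 0.08, 0.09, 0.03, 0.01]
0.4 [0.02, 0.01, 0.08, 0.1, 0.03, 0.03, 0.02, 0.02, 0.02, 0.06, 0.1, 0.03, 0.26]
0.5 [0.01, 0.12, 0.14, 0.14, 0.01, 0.01, 0.07, 0.06, 0.03, 0.04, 0.09, 0.28, 0.34]
0.6 [0.01, 0.12, 0.14, 0.14, 0.02, 0.02, 0.04, 0.04, 0.04, 0.05, 0.01, 0.34, 0.36]
0.7 [0.01, 0.1, 0.1, 0.03, 0.03, 0.01, 0.04, 0.03, 0.03, 0.04, 0.02, 0.02, 0.35]
0.8 [0.01, 0.1, 0.16, 0.21, 0.2, 0.14, 0.11, 0.1, 0.15, 0.14, 0.14, 0.01, 0.32]
```

{"api": "send_rows", "payload": {"moves": [0.03, -0.015, 0, 0, 0, -5, 0.065, -0.032, 0, 0, 0, -11, 0.1, -0.049, 0, 0, 0, -17, 0.135, -0.066, 0, 0, 0, -23, 0.17, -0.083, 0, 0, 0, -29], "claw": 0}}

```text
clock: 1.87
tool_pos: [0.3165, -0.4712, 0.2639]
eef_rot: [0.922, 0.387, 0.0, 0.0]
contact_force: [0.9, -0.1, -0.0]
opening: 0.643
```

```bash
sed -i 's/O=np.array(\[.6081,.0373,0\])/O=np.array([.607,.035,0])/' h.py; python3 -c "
from h import *
plan(G(0,-.225,.2))"
```

```text
t 1.87 tcp [ 0.3165 -0.4712  0.2639] G [-0.3391 -0.475   0.2639] F [ 0.9 -0.1 -0. ] open 0.64 q [ 1.09  0.62 -0.33  1.74  0.26  0.82 -0.13]
full shift mm [420.5  25.8  63.9] turn [ 2.000e-02  2.000e-02 -5.008e+01] dist 426.1
```

{"api": "send_rows", "payload": {"moves": [0.035, 0.002, 0, 0, 0, -6, 0.07, 0.004, 0, 0, 0, -12, 0.105, 0.006, 0, 0, 0, -18, 0.14, 0.008, 0, 0, 0, -24, 0.175, 0.01, 0, 0, 0, -30]}}

```text
clock: 2.28
tool_pos: [0.4472, -0.352, 0.2641]
eef_rot: [0.789, 0.615, -0.0, 0.0]
contact_force: [0.3, -0.2, 0.2]
opening: 0.498
```

```bash
python3 -c "
from h import *
plan(G(0,-.225,.2))"
```

```text
t 2.28 tcp [ 0.4472 -0.352   0.2641] G [-0.1973 -0.3693  0.2641] F [ 0.3 -0.2  0.2] open 0.5 q [ 0.86  0.64 -0.46  1.73  0.36  0.86 -0.01]
full shift mm [202.7 136.7  64.1] turn [  0.03   0.05 -19.8 ] dist 252.7
```

{"api": "send_rows", "payload": {"moves": [0.03, 0.02, 0, 0, 0, -4, 0.06, 0.04, 0, 0, 0, -8, 0.09, 0.06, 0, 0, 0, -12, 0.12, 0.08, 0, 0, 0, -16, 0.15, 0.1, 0.01, 0, 0, -19.8]}}

```text
clock: 2.7
tool_pos: [0.5831, -0.23, 0.2558]
eef_rot: [0.67, 0.742, 0.001, 0.002]
contact_force: [0.6, -0.6, -0.9]
opening: 0.5
```

```bash
python3 -c "
from h import *
plan(G(0,-.225,.15))"
```

```text
t 2.7 tcp [ 0.5831 -0.23    0.2558] G [-0.05   -0.2613  0.2558] F [ 0.6 -0.6 -0.9] open 0.5 q [ 0.59  0.74 -0.53  1.56  0.43  0.96  0.02]
full shift mm [ 36.5  49.7 105.9] turn [0.22 0.15 0.16] dist 122.5
```

{"api": "send_rows", "payload": {"moves": [0.007, 0.01, 0.02, 0, 0, 0, 0.014, 0.02, 0.04, 0, 0, 0, 0.021, 0.03, 0.06, 0, 0, 0, 0.03, 0.04, 0.085, 0, 0, 0, 0.0365, 0.0497, 0.106, 0.2, 0.15, 0.1]}}

```text
clock: 3.12
tool_pos: [0.6294, -0.1879, 0.1485]
eef_rot: [0.671, 0.742, 0.0, -0.0]
contact_force: [-0.5, 0.1, -0.1]
opening: 0.498
```

Run:
```python
from h import *
plan(G(0,-.225,.039))
p=imaging.snapshot("wrist"); cv2.imwrite("pics/w0.png",p["image"][:,:,::-1])
W=world_depth(p); C=-cam(p)[1].T@cam(p)[2]; print("cam",C.round(3))
ok=p["depth"]>0
for q in ("pack_a","guide","keeper"):
    for m in imaging.silhouettes(q,p)[:4]:
        X=W[m["pixels"]&ok]; print(q,round(m["score"],2),np.round(np.array(m["box"])*[512,384,512,384]),np.median(X,0).round(4) if len(X) else 0)
for q in ("pack_a","keeper_pad","stop_face"):
    for m in imaging.pinpoint(q,p)[:4]:print(q,m["score"],np.array(m["point"])*[512,384])
```

```text
t 3.12 tcp [ 0.6294 -0.1879  0.1485] G [ 0.0003 -0.224   0.1485] F [-0.5  0.1 -0.1] open 0.5 q [ 0.46  0.9  -0.46  1.55  0.5   0.81 -0.1 ]
full shift mm [ -1.1  -0.2 109.5] turn [-0.02 -0.02  0.1 ] dist 109.5
cam [ 0.622 -0.103  0.269]
pack_a 0.95 [256.  55. 155. 106.] [ 0.621  -0.0778  0.0286]
pack_a 0.75 [261.   2. 146.   4.] [ 0.6205 -0.0417  0.0164]
guide 0.94 [203.  80. 298. 159.] [ 0.5715 -0.0956  0.0091]
keeper 0.67 [113.  25. 122.  44.] [ 0.5063 -0.066   0.0279]
pack_a 0.92 [258.5088  58.2144]
keeper_pad 0.57 [66.2016  4.416 ]
```

View pics/w0.png

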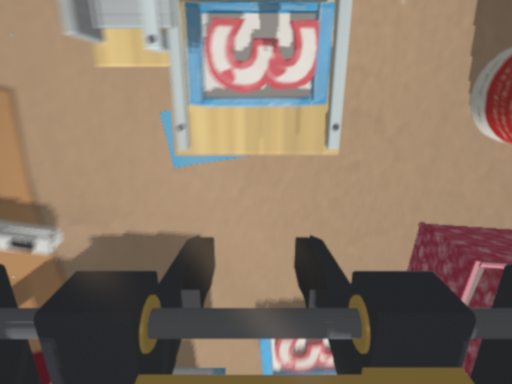

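Run:
```python
from h import *
p=imaging.snapshot("wrist")
for n,u,v,z in [("rear base L",176,154,.008),("rear base R",339,153,.008),("pack rear L top",189,104,.029),("pack rear R top",327,104,.029),("railL outer top",170,30,.017),("railR outer top",349,30,.017),("railL in far",183,3,.017),("railR in far",337,3,.017),("railL in near",190,145,.017),("railR in near",329,145,.017)]:
    P=at_z(p,u,v,z); print(n,P.round(4),toG(P).round(4))
```

```text
rear base L [ 0.5585 -0.1662  0.008 ] [-0.0682 -0.1954  0.008 ]
rear base R [ 0.7027 -0.1512  0.008 ] [ 0.0769 -0.1948  0.008 ]
pack rear L top [ 0.573  -0.1209  0.029 ] [-0.0492 -0.1518  0.029 ]
pack rear R top [ 0.6797 -0.1104  0.029 ] [ 0.058  -0.1519  0.029 ]
railL outer top [ 0.5548 -0.0692  0.017 ] [-0.0622 -0.0985  0.017 ]
railR outer top [ 0.6897 -0.0559  0.017 ] [ 0.0733 -0.0986  0.017 ]
railL in far [ 0.5642 -0.0504  0.017 ] [-0.051  -0.0808  0.017 ]
railR in far [ 0.6773 -0.0392  0.017 ] [ 0.0627 -0.0808  0.017 ]
railL in near [ 0.5724 -0.1552  0.017 ] [-0.0532 -0.1858  0.017 ]
railR in near [ 0.6902 -0.1437  0.017 ] [ 0.0651 -0.186   0.017 ]
```

{"api": "send_rows", "payload": {"moves": [-0.001, 0.002, 0.025, 0, 0, 0, -0.001, 0.002, 0.05, 0, 0, 0, -0.001, 0.002, 0.075, 0, 0, 0, -0.001, 0.002, 0.098, 0, 0, 0, -0.001, 0.002, 0.108, 0, 0, 0]}}

```text
clock: 3.93
tool_pos: [0.6304, -0.1918, 0.0418]
eef_rot: [0.672, 0.741, -0.001, 0.0]
contact_force: [-0.2, 0.9, -0.3]
opening: 0.495
```

Run:
```python
from h import *
plan(G(0.002,-.165,.039))
p=imaging.snapshot("scene");cv2.imwrite("pics/s2.png",cv2.resize(p["image"][100:290,110:370],None,fx=3,fy=3,interpolation=cv2.INTER_CUBIC)[:,:,::-1])
p=imaging.snapshot("wrist");cv2.imwrite("pics/w2.png",p["image"][:,:,::-1])
```

```text
t 3.93 tcp [ 0.6304 -0.1918  0.0418] G [ 0.0009 -0.228   0.0418] F [-0.2  0.9 -0.3] open 0.5 q [ 0.43  1.05 -0.39  1.57  0.58  0.64 -0.16]
full shift mm [63.   1.1  2.7] turn [-0.02  0.08 -0.06] dist 63.1
```

View pics/s2.png

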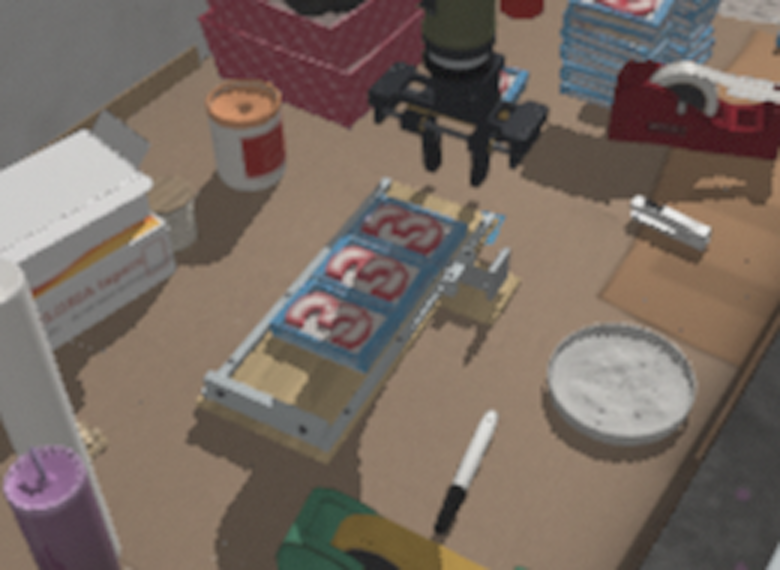

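View pics/w2.png

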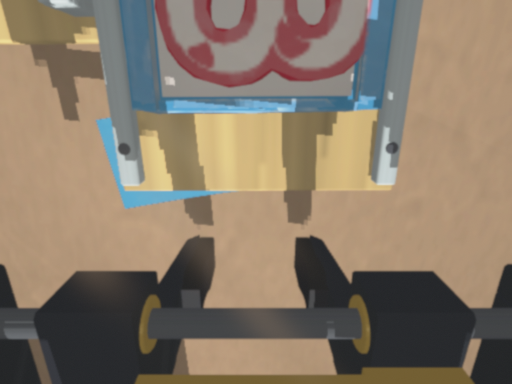

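{"api": "send_rows", "payload": {"moves": [0.012, 0, 0.002, 0, 0, 0, 0.024, 0, 0.002, 0, 0, 0, 0.036, 0, 0.002, 0, 0, 0, 0.046, 0, 0.002, 0, 0, 0, 0.055, 0.001, 0.002, 0, 0, 0]}}

```text
clock: 4.45
tool_pos: [0.6267, -0.1341, 0.0416]
eef_rot: [0.671, 0.742, 0.0, 0.001]
contact_force: [0.3, -0.1, 0.3]
opening: 0.501
```

Run:
```python
from h import *
plan(G(0.002,-.081,.039))
p=imaging.snapshot("wrist");cv2.imwrite("pics/w3.png",p["image"][:,:,::-1])
```

```text
t 4.45 tcp [ 0.6267 -0.1341  0.0416] G [ 0.0029 -0.1702  0.0416] F [ 0.3 -0.1  0.3] open 0.5 q [ 0.33  1.03 -0.37  1.63  0.58  0.59 -0.26]
full shift mm [89.2 -0.8  2.6] turn [0.07 0.03 0.07] dist 89.3
```

View pics/w3.png

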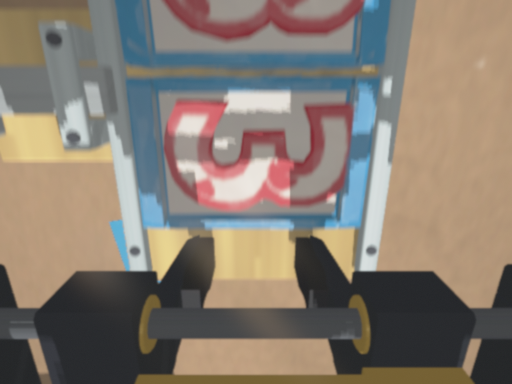

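{"api": "send_rows", "payload": {"moves": [0.006, 0, 0.002, 0, 0, 0, 0.012, 0, 0.002, 0, 0, 0, 0.018, 0, 0.002, 0, 0, 0, 0.024, 0, 0.002, 0, 0, 0, 0.03, 0, 0.002, 0, 0, 0]}}

```text
clock: 4.92
tool_pos: [0.624, -0.1021, 0.0397]
eef_rot: [0.67, 0.742, 0.001, 0.0]
contact_force: [0.3, -1.8, 1.3]
opening: 0.502
```

Run:
```python
from h import *
plan(G(0.002,-.081,.039))
p=imaging.snapshot("wrist");cv2.imwrite("pics/w4.png",p["image"][:,:,::-1])
```

```text
t 4.92 tcp [ 0.624  -0.1021  0.0397] G [ 0.0034 -0.1381  0.0397] F [ 0.3 -1.8  1.3] open 0.5 q [ 0.28  1.02 -0.35  1.66  0.58  0.56 -0.32]
full shift mm [57.1 -1.3  0.8] turn [ 0.1  -0.03  0.14] dist 57.1
```

View pics/w4.png

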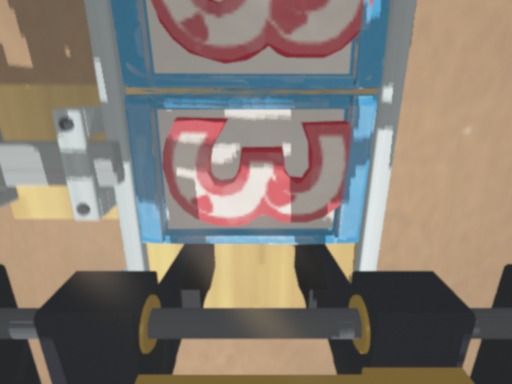

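{"api": "send_rows", "payload": {"moves": [0.006, 0, 0.001, 0, 0, 0, 0.012, 0, 0.001, 0, 0, 0, 0.018, 0, 0.001, 0, 0, 0, 0.024, 0, 0.001, 0, 0, 0, 0.03, 0, 0.001, 0, 0, 0]}}

```text
clock: 5.38
tool_pos: [0.6205, -0.0687, 0.0385]
eef_rot: [0.669, 0.743, 0.002, -0.001]
contact_force: [0.0, -0.7, -1.1]
opening: 0.497
```

{"api": "send_rows", "payload": {"moves": [0.004, 0, 0, 0, 0, 0, 0.008, 0, 0, 0, 0, 0, 0.012, 0, 0, 0, 0, 0, 0.016, 0, 0, 0, 0, 0, 0.019, 0, 0, 0, 0, 0]}}

```text
clock: 5.8
tool_pos: [0.6184, -0.0491, 0.0386]
eef_rot: [0.669, 0.743, 0.002, -0.001]
contact_force: [0.1, 0.6, 0.5]
opening: 0.503
```

Run:
```python
from h import *
plan(G(0.002,-.081,.039))
p=imaging.snapshot("wrist");cv2.imwrite("pics/w5.png",p["image"][:,:,::-1])
p=imaging.snapshot("scene");cv2.imwrite("pics/s5.png",cv2.resize(p["image"][140:290,150:330],None,fx=4,fy=4,interpolation=cv2.INTER_CUBIC)[:,:,::-1])
```

```text
t 5.8 tcp [ 0.6184 -0.0491  0.0386] G [ 0.003  -0.0848  0.0386] F [0.1 0.6 0.5] open 0.5 q [ 0.19  1.01 -0.33  1.7   0.58  0.53 -0.4 ]
full shift mm [ 3.8 -1.  -0.4] turn [ 0.06 -0.23  0.3 ] dist 4.0
```

View pics/w5.png

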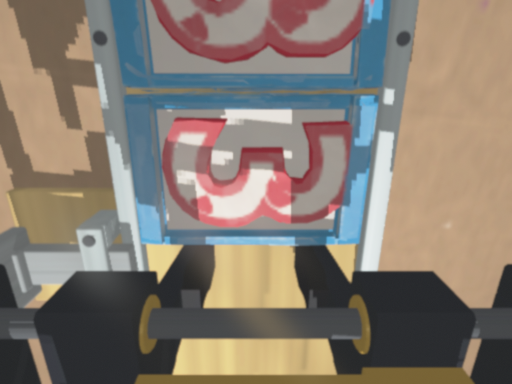

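View pics/s5.png

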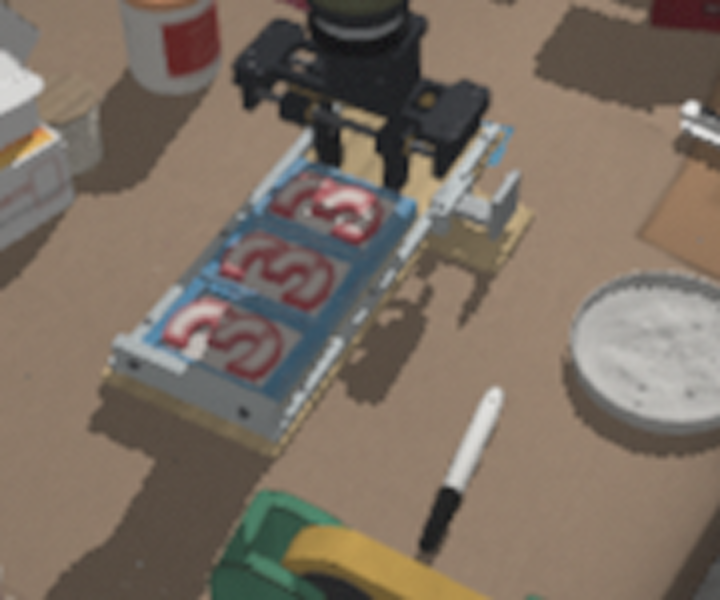

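{"api": "send_rows", "payload": {"moves": [0.0015, 0, 0, 0, 0, 0, 0.003, 0, 0, 0, 0, 0, 0.0045, 0, 0, 0, 0, 0, 0.006, 0, 0, 0, 0, 0, 0.006, 0, 0, 0, 0, 0]}}

```text
clock: 6.32
tool_pos: [0.6177, -0.0442, 0.0386]
eef_rot: [0.669, 0.743, 0.001, -0.001]
contact_force: [-0.5, -4.0, 0.1]
opening: 0.501
```

Run:
```python
from h import *
plan(G(0.002,-.081,.039))
```

```text
t 6.32 tcp [ 0.6177 -0.0442  0.0386] G [ 0.0028 -0.0799  0.0386] F [-0.5 -4.   0.1] open 0.5 q [ 0.18  1.01 -0.33  1.7   0.58  0.52 -0.41]
full shift mm [-1.1 -0.8 -0.4] turn [ 0.03 -0.13  0.28] dist 1.4
```

{"api": "send_rows", "payload": {"moves": [0.001, 0, 0, 0, 0, 0, 0.002, 0, 0, 0, 0, 0, 0.003, 0, 0, 0, 0, 0, 0.003, 0, 0, 0, 0, 0, 0.003, 0, 0, 0, 0, 0]}}

```text
clock: 6.73
tool_pos: [0.6174, -0.0441, 0.0387]
eef_rot: [0.67, 0.742, -0.0, 0.001]
contact_force: [0.7, -7.3, 0.6]
opening: 0.498
```

Run:
```python
from h import *
plan(G(0.002,-.081,.039))
p=imaging.snapshot("wrist");cv2.imwrite("pics/w6.png",p["image"][:,:,::-1])
p=imaging.snapshot("scene");cv2.imwrite("pics/s6.png",cv2.resize(p["image"][140:290,150:330],None,fx=4,fy=4,interpolation=cv2.INTER_CUBIC)[:,:,::-1])
```

```text
t 6.73 tcp [ 0.6174 -0.0441  0.0387] G [ 0.0026 -0.0798  0.0387] F [ 0.7 -7.3  0.6] open 0.5 q [ 0.18  1.01 -0.33  1.7   0.58  0.52 -0.41]
full shift mm [-1.2 -0.6 -0.3] turn [0.01 0.09 0.18] dist 1.4
```

View pics/w6.png

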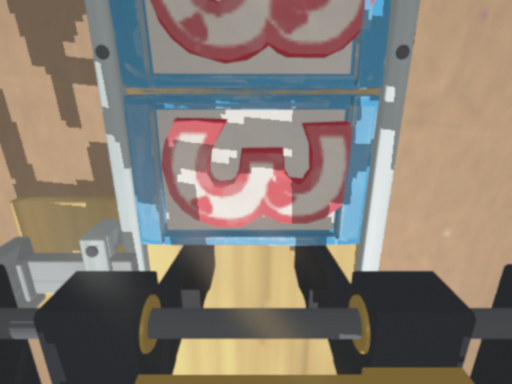

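View pics/s6.png

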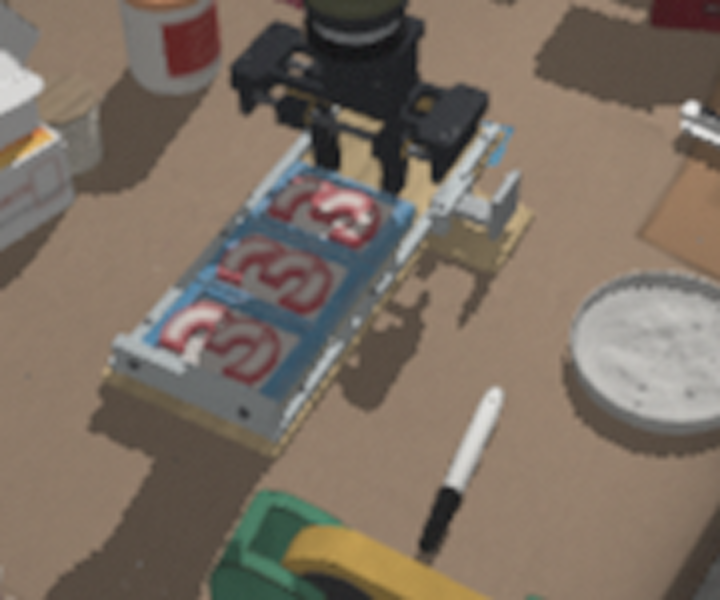

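{"api": "send_rows", "payload": {"moves": [-0.008, 0, 0, 0, 0, 0, -0.02, 0, -0.003, 0, 0, 0, -0.032, 0, -0.015, 0, 0, 0, -0.04, 0, -0.04, 0, 0, 0, -0.04, 0, -0.07, 0, 0, 0]}}

```text
clock: 7.25
tool_pos: [0.6201, -0.0868, 0.1079]
eef_rot: [0.671, 0.741, -0.002, -0.001]
contact_force: [0.5, 0.3, 0.5]
opening: 0.498
```

Run:
```python
from h import *
plan(G(-.165,-.087,.13))
p=imaging.snapshot("wrist");cv2.imwrite("pics/w7.png",p["image"][:,:,::-1])
p=imaging.snapshot("top"); W=world_depth(p)
k=(W[...,2]>.045)&(W[...,2]<.08)&(W[...,1]>-.1)&(W[...,1]<0)&(W[...,0]>.47)&(W[...,0]<.52)
X=W[k]; print(len(X), X.min(0),X.max(0),toG(np.median(X,0)))
```

```text
t 7.25 tcp [ 0.6201 -0.0868  0.1079] G [ 0.001  -0.1225  0.1079] F [0.5 0.3 0.5] open 0.5 q [ 0.28  0.92 -0.4   1.66  0.53  0.67 -0.3 ]
full shift mm [  35.5 -166.1  -21.6] turn [-0.21  0.1   0.02] dist 171.2
45 [ 0.49249297 -0.07880183  0.04909517] [ 0.50256503 -0.04294937  0.06670487] [-0.11942737 -0.08584899  0.05856663]
```

View pics/w7.png

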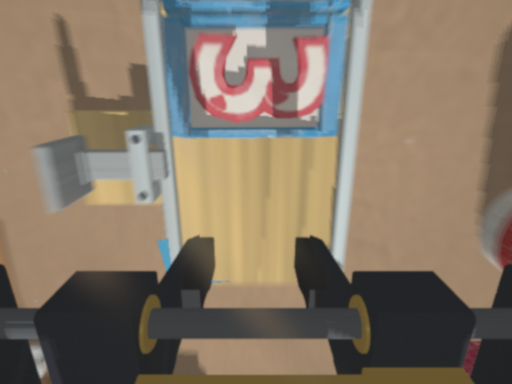

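{"api": "send_rows", "payload": {"moves": [0, -0.03, -0.02, 0, 0, 0, 0.01, -0.065, -0.022, 0, 0, 0, 0.02, -0.1, -0.022, 0, 0, 0, 0.03, -0.135, -0.022, 0, 0, 0, 0.0355, -0.17, -0.022, 0, 0, 0], "claw": 1}}

```text
clock: 7.77
tool_pos: [0.45, -0.0646, 0.1338]
eef_rot: [0.67, 0.742, 0.004, 0.003]
contact_force: [0.4, -0.7, -0.4]
opening: 0.147
```

Run:
```python
from h import *
plan(G(-.170,-.086,.055))
```

```text
t 7.77 tcp [ 0.45   -0.0646  0.1338] G [-0.166  -0.0836  0.1338] F [ 0.4 -0.7 -0.4] open 0.15 q [ 0.21  0.73 -0.27  2.18  0.64  0.3  -0.51]
full shift mm [-2.5 -4.7 78.8] turn [ 0.56 -0.11  0.14] dist 79.0
```

{"api": "send_rows", "payload": {"moves": [-0.001, -0.004, 0, 0, 0, 0, -0.0025, -0.0045, 0.015, 0, 0, 0, -0.0025, -0.0045, 0.03, 0, 0, 0, -0.0025, -0.0045, 0.045, 0, 0, 0, -0.0025, -0.0045, 0.055, 0.3, 0, 0]}}

```text
clock: 8.18
tool_pos: [0.4464, -0.067, 0.0776]
eef_rot: [0.67, 0.742, 0.002, 0.0]
contact_force: [0.2, -0.3, 1.0]
opening: 0.001
```

Run:
```python
from h import *
plan(G(-.170,-.086,.055))
p=imaging.snapshot("wrist");cv2.imwrite("pics/w8.png",p["image"][:,:,::-1])
p=imaging.snapshot("scene");cv2.imwrite("pics/s8.png",cv2.resize(p["image"][140:290,150:330],None,fx=4,fy=4,interpolation=cv2.INTER_CUBIC)[:,:,::-1])
```

```text
t 8.18 tcp [ 0.4464 -0.067   0.0776] G [-0.1699 -0.0856  0.0776] F [ 0.2 -0.3  1. ] open 0.0 q [ 0.11  0.84 -0.1   2.22  0.72  0.11 -0.57]
full shift mm [-0.4 -0.2 22.6] turn [ 0.22 -0.15  0.19] dist 22.6
```

View pics/w8.png

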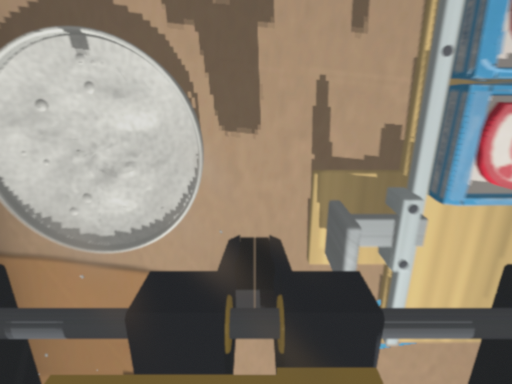

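View pics/s8.png

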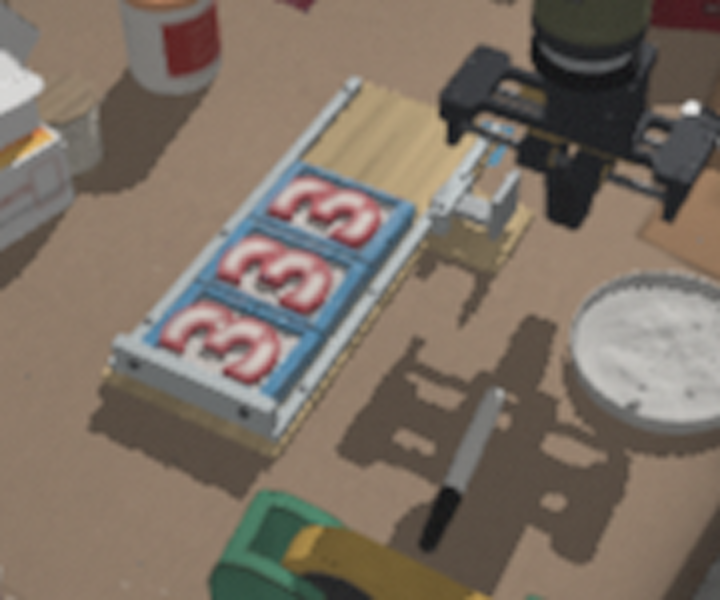

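{"api": "send_rows", "payload": {"moves": [0, 0.006, 0, 0, 0, 0, 0, 0.012, 0, 0, 0, 0, 0, 0.017, 0.004, 0, 0, 0, 0, 0.017, 0.008, 0, 0, 0, 0, 0.017, 0.012, 0, 0, 0]}}

```text
clock: 8.7
tool_pos: [0.464, -0.0652, 0.0654]
eef_rot: [0.67, 0.742, 0.002, 0.0]
contact_force: [-0.2, 1.1, 0.8]
opening: 0.006
```

Run:
```python
from h import *
plan(G(-.14,-.086,.06))
p=imaging.snapshot("wrist");cv2.imwrite("pics/w9.png",p["image"][:,:,::-1])
```

```text
t 8.7 tcp [ 0.464  -0.0652  0.0654] G [-0.1522 -0.0856  0.0654] F [-0.2  1.1  0.8] open 0.01 q [ 0.12  0.87 -0.12  2.17  0.71  0.14 -0.57]
full shift mm [-0.5 12.2  5.5] turn [ 0.23 -0.16  0.17] dist 13.4
```

View pics/w9.png

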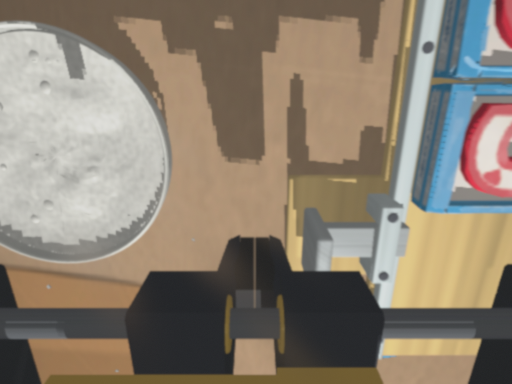

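{"api": "send_rows", "payload": {"moves": [0, 0.004, 0.002, 0, 0, 0, 0, 0.008, 0.005, 0, 0, 0, 0, 0.012, 0.006, 0, 0, 0, 0, 0.016, 0.006, 0, 0, 0, 0, 0.02, 0.006, 0, 0, 0]}}

```text
clock: 9.17
tool_pos: [0.4826, -0.0631, 0.0586]
eef_rot: [0.67, 0.742, 0.001, -0.001]
contact_force: [-1.9, -0.1, -1.4]
opening: 0.005
```

Run:
```python
from h import *
plan(G(-.14,-.086,.06))
p=imaging.snapshot("wrist");cv2.imwrite("pics/w10.png",p["image"][:,:,::-1])
```

```text
t 9.17 tcp [ 0.4826 -0.0631  0.0586] G [-0.1335 -0.0853  0.0586] F [-1.9 -0.1 -1.4] open 0.0 q [ 0.14  0.89 -0.16  2.11  0.7   0.19 -0.56]
full shift mm [-0.7 -6.5 -1.4] turn [ 0.01 -0.15  0.2 ] dist 6.7
```

View pics/w10.png

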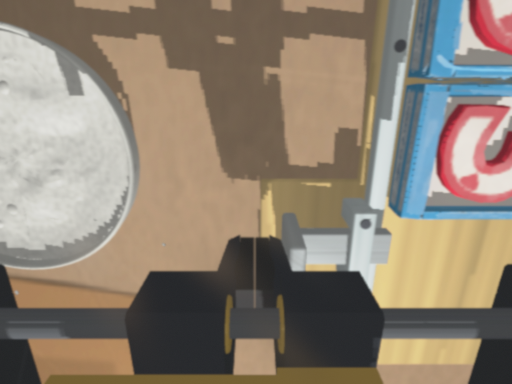

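{"api": "send_rows", "payload": {"moves": [0, 0.004, 0, 0, 0, 0, 0, 0.008, 0, 0, 0, 0, 0, 0.012, 0, 0, 0, 0, 0, 0.016, 0, 0, 0, 0, 0, 0.019, 0, 0, 0, 0]}}

```text
clock: 9.63
tool_pos: [0.5031, -0.061, 0.0587]
eef_rot: [0.67, 0.742, 0.002, -0.0]
contact_force: [-1.0, -0.2, -0.1]
opening: 0.005
```

{"api": "send_rows", "payload": {"moves": [0, 0.003, 0, 0, 0, 0, 0, 0.006, 0, 0, 0, 0, 0, 0.008, 0, 0, 0, 0, 0, 0.009, 0, 0, 0, 0, 0, 0.009, 0, 0, 0, 0]}}

```text
clock: 10.05
tool_pos: [0.5101, -0.0603, 0.0586]
eef_rot: [0.67, 0.742, 0.0, -0.002]
contact_force: [-5.7, 1.4, 2.5]
opening: 0.003
```

Run:
```python
from h import *
plan(G(-.09,-.086,.06))
p=imaging.snapshot("wrist");cv2.imwrite("pics/w11.png",p["image"][:,:,::-1])
```

```text
t 10.05 tcp [ 0.5101 -0.0603  0.0586] G [-0.1059 -0.0853  0.0586] F [-5.7  1.4  2.5] open 0.0 q [ 0.17  0.9  -0.23  2.03  0.67  0.29 -0.53]
full shift mm [-0.8 15.9 -1.4] turn [-0.11 -0.14  0.19] dist 16.0
```

View pics/w11.png

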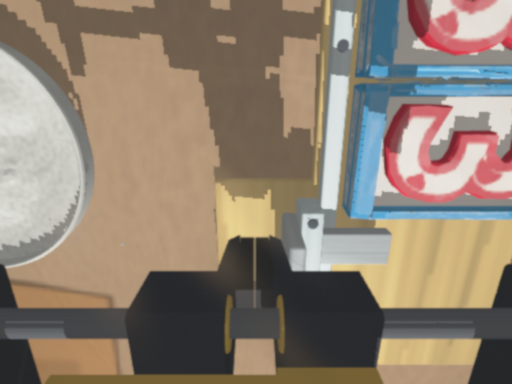

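{"api": "send_rows", "payload": {"moves": [0, 0.002, 0, 0, 0, 0, 0, 0.004, 0, 0, 0, 0, 0, 0.004, 0, 0, 0, 0, 0, 0.004, 0, 0, 0, 0, 0, 0.004, 0, 0, 0, 0]}}

```text
clock: 10.52
tool_pos: [0.5101, -0.0604, 0.0587]
eef_rot: [0.67, 0.742, -0.003, -0.004]
contact_force: [-8.6, -0.3, 7.7]
opening: 0.005
```

Run:
```python
from h import *
plan(G(-.09,-.086,.06))
p=imaging.snapshot("top"); W=world_depth(p)
k=(W[...,2]>.045)&(W[...,2]<.07)&(W[...,1]>-.1)&(W[...,1]<0)&(W[...,0]>.5)&(W[...,0]<.56)
X=W[k]; print(len(X))
p=imaging.snapshot("wrist")
for u,v in ((389,230),(389,262)): print(toG(at_z(p,u,v,.027)).round(4))
for u,v in ((349,218),(375,219)): print("pack/rail",toG(at_z(p,u,v,.029)).round(4))
```

```text
t 10.52 tcp [ 0.5101 -0.0604  0.0587] G [-0.1059 -0.0853  0.0587] F [-8.6 -0.3  7.7] open 0.01 q [ 0.17  0.91 -0.24  2.02  0.67  0.3  -0.52]
full shift mm [-0.7 15.8 -1.5] turn [-0.54 -0.08  0.2 ] dist 15.9
0
[-0.0302 -0.0738  0.027 ]
[-0.0272 -0.0942  0.027 ]
pack/rail [-0.0539 -0.0658  0.029 ]
pack/rail [-0.0397 -0.0663  0.029 ]
```

{"api": "send_rows", "payload": {"moves": [0, -0.006, 0, 0, 0, 0, 0, -0.014, 0, 0, 0, 0, 0, -0.02, -0.02, 0, 0, 0, 0, -0.02, -0.05, 0, 0, 0, 0, -0.02, -0.085, 0, 0, 0]}}

```text
clock: 11.03
tool_pos: [0.49, -0.0625, 0.1438]
eef_rot: [0.67, 0.743, -0.004, -0.004]
contact_force: [0.6, 0.1, 0.3]
opening: 0.005
```

{"api": "send_rows", "payload": {"moves": [-0.02, 0, -0.02, 0, 0, 0, -0.05, 0, -0.04, 0, 0, 0, -0.085, 0, -0.05, 0, 0, 0, -0.12, 0, -0.05, 0, 0, 0, -0.15, 0, -0.05, 0, 0, 0]}}

```text
clock: 11.45
tool_pos: [0.5068, -0.215, 0.1947]
eef_rot: [0.671, 0.742, -0.004, -0.002]
contact_force: [0.2, 0.0, -0.2]
opening: 0.006
```

Run:
```python
from h import *
st()
p=imaging.snapshot("top"); W=world_depth(p)
cv2.imwrite("pics/t12.png",cv2.resize(p["image"][140:280,130:400],None,fx=2.9,fy=2.9,interpolation=cv2.INTER_CUBIC)[:,:,::-1])
k=(W[...,2]>.045)&(W[...,2]<.08)&(W[...,1]>-.1)&(W[...,1]<0)&(W[...,0]>.47)&(W[...,0]<.56)
X=W[k]; print("plate",len(X), toG(np.median(X,0)).round(4))
for q in ("pack_a","spare_pack","marker","stapler","sticks"):
    for m in imaging.silhouettes(q,p)[:4]:
        k=m["pixels"]&(p["depth"]>0)
        if q=="pack_a": k&=abs(W[...,2]-.029)<.008
        X=W[k]; print(q,round(m["score"],2),np.median(X,0).round(3),toG(X.mean(0)).round(4))
p=imaging.snapshot("scene");cv2.imwrite("pics/s12.png",cv2.resize(p["image"][140:290,150:330],None,fx=4,fy=4,interpolation=cv2.INTER_CUBIC)[:,:,::-1])
```

```text
t 11.45 tcp [ 0.5068 -0.215   0.1947] G [-0.1245 -0.2388  0.1947] F [ 0.2  0.  -0.2] open 0.01 q [ 0.61  0.73 -0.5   1.84  0.52  0.71 -0.09]
plate 44 [-0.0865 -0.0829  0.0587]
pack_a 0.81 [0.611 0.005 0.028] [ 0.0002 -0.0293  0.0275]
pack_a 0.78 [0.593 0.149 0.026] [-0.0022  0.1151  0.0265]
pack_a 0.75 [0.604 0.077 0.027] [-0.      0.0429  0.0269]
spare_pack 0.58 [ 0.709 -0.362  0.017] [ 0.0627 -0.4052  0.0168]
marker 0.51 [0.407 0.143 0.013] [-0.188   0.1254  0.0129]
stapler 0.49 [ 0.384 -0.256  0.021] [-0.2496 -0.2681  0.0178]
sticks 0.86 [0.719 0.327 0.01 ] [0.1402 0.2789 0.0097]
```

View pics/t12.png

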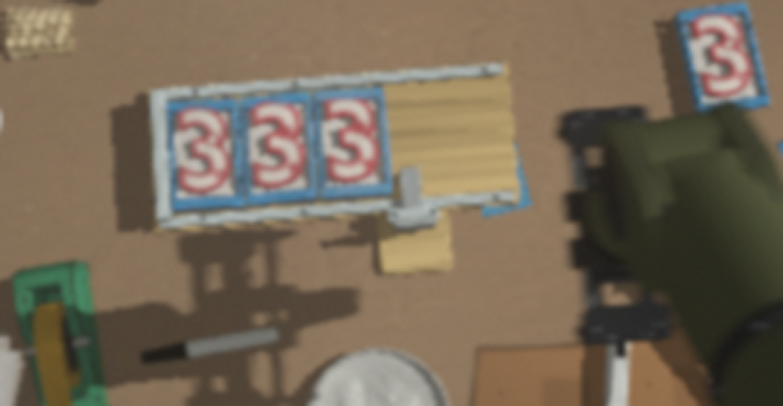

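View pics/s12.png

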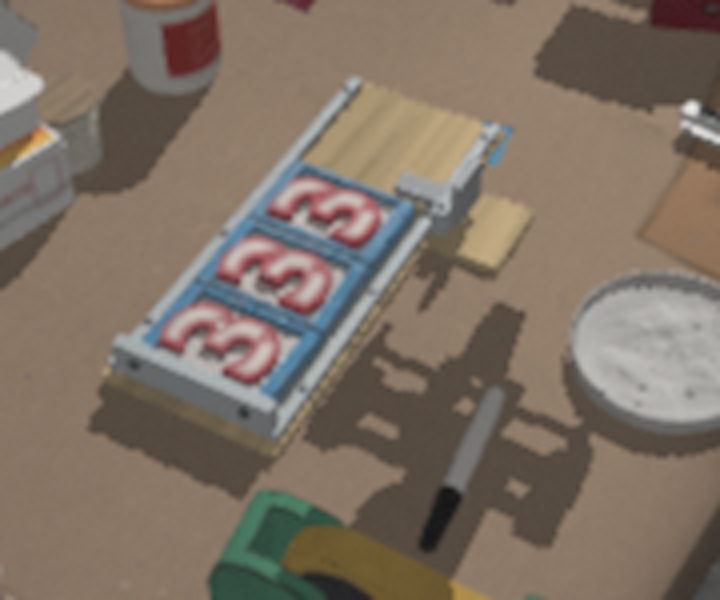

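```bash
python3 -c "
from h import *
print(r.finish_job())"
```

```text
the job is handed in; nothing more can be done
None
```

I pushed the row with half-open fingers until it stalled against the end stop at about 7 N. I then backed off and pushed the keeper plate in with closed fingers until it stalled at about 9 N. The arm retreated clear, and I handed the job in at about 12 s. `finish_job` gives no verdict, so the checks below are my own.

**Final checks from the top camera:**
- **Packs:** they sit at guide y of about +0.115, +0.043 and -0.029 m, within about 2 mm of the middle line. Nominal home is 0.113, 0.039 and -0.035 m, so the readings run 2 to 6 mm past it. That is camera and depth error, and still on the safe side of the limits.
- **Row:** the scene picture shows it closed against the stop, with the packs flat.
- **Keeper:** its plate moved about 33 mm (full travel is 32 mm), and the bar shows behind the last pack, clear of it.

**Bystanders:** the arm never went near them and they look unmoved. The final readings for two of them are less certain: the stapler was partly hidden by the arm and the marker was in shadow, so their measured centres shifted by about 14 mm in the depth data.

**Disagreement between cameras:** the wrist camera placed the guide about 4 mm further in x than the top camera did. This did not affect the pushes.

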